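Pin the spot press and hold it at three clicks

TASK

Take the locking pin from its wooden holder and push it fully home in the small round opening, ringed in steel, in the press base. Then swing the click lever clockwise (seen from above) until you have felt exactly three clicks, never going over a fourth, and finish still holding the lever there, because its spring throws it back when it is let go. Leave the weight, the beaker and the eraser alone.

Things in the scene. Friction and masses are not known exactly. Their poses are not given: they have to be found in the camera images.
- pin: Locking pin, loose, 60 g, standing upright in the holder: steel shank 8 mm in diameter and 30 mm long with a 3 mm tapered tip, below a ribbed aluminium grip 16 mm in diameter and 40 mm tall. Origin at the lower tip of the shank, z up along the pin; the grip reaches from z = 30 to z = 70 mm.
- holder: Fixed wooden block 70 x 70 x 38 mm with a 10 mm hole in the middle of its top in which the pin stands, the shoulder of its grip on the block's top. Origin at the centre of its underside.
- socket (a point): Centre of the mouth of the opening in the top of the press base, 40 mm above the table. An upright round hole 9.6 mm wide, 35 mm deep, with a 2 mm chamfer. With the pin fully home the shoulder of its grip rests on the base, its tip 30 mm below this point. Axes are the press's: the lever's pivot lies at x = -30, y = -125 mm from here, the pressing foot at x = 85, y = -125 mm.
- lever: Dark steel bar on a round aluminium drum (140 mm wide, top 90 mm above the table), turning level about the drum's upright axis. Origin on that axis at the drum's top; x runs along the bar to the grip post. Starts against its stop and turns only clockwise seen from above (about -z), up to 1.7 rad. A spring drives it back fully when let go: 4 N at the post at the stop, 7 N after 3 clicks.
- lever_grip (a point): Point on the axis of the lever's grip post, 130 mm above the table: an upright black post 20 mm wide, 130 mm from the pivot, from 100 to 152 mm above the table, that turns with the lever. It can be pinched from above.
- foot (a joint): Descent in m of the pressing foot (steel disc 50 mm wide on an upright 12 mm spindle in a bridge across the drum from the lever), driven by the lever: 0 in the free swing, then 2.4, 5.2, 8.0 and 11.0 mm at the crests of clicks one to four, and 1.9, 4.8 and 7.8 mm in the dips after the first, second and third. Each climb takes about 0.1 rad, then the lever runs level to the next.
- weight: Steel weight 60 mm wide, 80 mm tall, 0.9 kg, loose, to be left alone. Origin at the centre of its underside.
- beaker: Glass beaker 64 mm wide, 75 mm tall, loose, to be left alone. Origin at the centre of its underside.
- eraser: White eraser 65 x 24 x 14 mm lying on the table, loose, to be left alone. Origin at the centre of its underside.
- press: Fixed press; origin under the drum's axis, at table height; x points away from the robot to the foot. Base from x -80 to 160 and y -120 to 160 mm, 40 mm high. Hidden teeth in the drum make the clicks: at each, the push needed at the post climbs by 3 to 6 N and falls back past the crest. Crest 1 lies 0.22 to 0.42 rad from the stop (varies), then each 0.26 rad; stop 0.04 to 0.14 rad past the third.

How it is judged:
On the way, in this order (a step that is already met when the one before it is completed fails the run):
1. the pin is home in the opening of the press base, before the lever is worked (z of pin in the frame of socket below -0.027 m and horizontal distance between pin and socket below 0.004 m and value of joint foot below 0.0015 m), for 0.2 s.
2. the lever has been brought over its second click (value of joint foot above 0.0062 m).
At the end, for the whole second after the job is handed in: The lever is held by the fingers (more than 1 N) at its third click: the foot stands 7.0 to 9.2 mm down, still there through the last second. The pin, let go, is home in the opening: its tip at least 27 mm below the mouth and within 4 mm of its axis (value of joint foot between 0.007 and 0.0092 m and contact force between lever and the fingers above 1 N and z of pin in the frame of socket below -0.027 m and horizontal distance between pin and socket below 0.004 m and contact force between pin and the fingers below 0.1 N); the arm keeps its last pose, push and grip.
It fails at once if the lever goes over a fourth click (foot more than 10.6 mm down) (value of joint foot above 0.0106 m).
It fails at once if the weight, the beaker or the eraser is moved by more than 20 mm (distance of any of weight, beaker, eraser from where it was at the start of the episode above 0.02 m).
It also fails if it takes over 72 s, if anything falls off the work surface, if the arm or the gripper's body presses on something with over 40 N, if the wrist force passes 120 N, or if a joint passes its speed limit or range.

ROBOT

A 7-joint arm with a two-finger parallel gripper is mounted at the origin on the work surface. World frame = base frame: x ahead of the robot, y to its left, z up, the work surface at z = 0. Lengths are in m, angles in rad, forces in N, time in s.
With the tool pointing down it reaches from about 0.4 to 0.875 m from the base axis. Payload 6.5 kg.
Tool frame: the origin (TCP) lies on the mounting face of the last link; the fingertips stand 166 mm ahead of it and the grasp point (between the pads) lies 147 mm ahead of it; z points along the fingers, y is the line along which they close (so a half turn about z gives the same grasp; the last joint's range is limited). The gripper opens to 88 mm and grips with 3 to 60 N. Pads are 18 mm wide; open, the fingers measure 123 mm over their backs; the gripper's body (75 mm by 187 mm) begins 45 mm behind the grasp point.
Start: joints at [1.083, 0.536, -0.004, 1.538, 0.003, 1.067, -0.071], TCP at [0.266, -0.593, 0.405] pointing down, gripper open.
Joint ranges: [-2.7, 2.7], [-0.37, 2.16], [-1.27, 1.26], [0.24, 2.4], [-1.31, 4.45], [0.19, 1.91], [-2.76, 2.76]. Speed limits (rad/s): [2.39, 2.39, 3.14, 3.14, 3.14, 3.14, 3.14].

INTERFACE

Orientations are given as a unit quaternion [w, x, y, z].
In Python, from rig import manip, optics, workorder gives the robot as it stands (manip), with the cameras (optics) and the job (workorder).
- The arm moves only by the shell command python3 steer.py 'ROWS' [OPENING]. ROWS is rows parted by semicolons, their numbers by spaces, 1 to 8 of them, each of 4 numbers: dx, dy, dz in m, then a turn about the tool's z in rad; each row is the pose to reach, as a shift and turn from the pose commanded when the command began, along the tool's axes at that moment; what a row does not reach only later rows make up. A row lasts 1/8 s, in which the tool goes at most 0.0625 m and 0.188 rad, less where a joint would pass 70% of its speed; a pose out of reach is approached as far as the arm can. OPENING is the opening from 0.0 (shut) to 1.0 (fully open), set as the command begins (- or left out keeps the last). The fingers move at their own pace and stop on an object; the grip force is fixed at half the most. Time passes only in rows, so rows that do not move let the fingers close. It prints the time, the measured TCP pose, the force, the opening and the grip force at its end.
- manip.get_obs(): the state, without advancing time (a new reading comes with each control period).
- optics.snapshot(name): name is "scene" or "top" or "wrist"; returns a dict with "frame" (420x560x3 uint8, blue, green, red), "K" (3x3 intrinsics, pixels), "cam_to_world" (4x4, takes a point from camera to world coordinates). Camera axes: x right, y up, looking along -z (the intrinsics and any distortion apply to the point x, -y, -z); pixel columns grow to the right and rows downward; lengths in m; the calibration is good to about 2 mm. The wrist camera is an equidistant fisheye: a pixel r from the principal point sees the ray r / f radians off the axis. A picture is of the moment at which its call begins. There is no depth.
- workorder.finish_job(): hands the job in; it is judged then, once.
The state is a dict: "clock": time; "joint_pos": joint angles; "qvel": joint speeds; "tau": joint torques, N m; "tcp_pos": TCP position; "orientation": TCP orientation; "ft_force": force on the tool from outside, world axes, zero at the start; "torque": the same for the moment, N m; "grip_width": opening from 0.0 (shut) to 1.0 (fully open); "finger_force": force on a finger pad.
Only numpy, scipy, OpenCV 4.12 (cv2) and the standard library are available. Lean on these libraries where they do the work, as an engineer would, in place of code of your own. Each camera call takes 0.05 s, during which the arm holds its last target. There are 200 camera calls.

## Working session

There is one attempt and no reset: what is moved stays moved. The work goes in short steps, Python scripts to look and compute and a shell command to move; the robot and the scene stay as the last step left them, time stands still between calls to the robot, and variables do not carry over. Pictures are saved under pics/ and viewed, at most 10 in all, crops included, and the job is handed in when it is done.

```bash
ls; mkdir -p pics
python3 - <<'E'
from rig import manip, optics, workorder
import cv2,numpy as np,pickle
d={}
for n in ["scene","top","wrist"]:
    s=optics.snapshot(n); d[n]=s; cv2.imwrite(f"pics/{n}0.png",s["frame"])
    print(n,np.round(s["K"],1).tolist(),np.round(s["cam_to_world"],3).tolist(),[k for k in s])
pickle.dump(d,open("s0.pkl","wb"))
o=manip.get_obs();print(o)
E
```

```text
pics
rig.py
steer.py
scene [[482.2, 0.0, 282.2], [0.0, 482.2, 202.7], [0.0, 0.0, 1.0]] [[-0.767, -0.378, 0.518, 1.147], [0.641, -0.453, 0.62, 0.681], [0.0, 0.807, 0.59, 0.76], [0.0, 0.0, 0.0, 1.0]] ['frame', 'K', 'cam_to_world']
top [[522.0, 0.0, 285.1], [0.0, 522.0, 210.5], [0.0, 0.0, 1.0]] [[0.014, 0.986, -0.166, 0.399], [-1.0, 0.018, 0.023, 0.007], [0.026, 0.166, 0.986, 1.337], [0.0, 0.0, 0.0, 1.0]] ['frame', 'K', 'cam_to_world']
wrist [[325.2, 0.0, 281.3], [0.0, 325.2, 218.9], [0.0, 0.0, 1.0]] [[0.41, 0.865, 0.29, 0.342], [-0.912, 0.389, 0.129, -0.559], [-0.001, -0.318, 0.948, 0.383], [0.0, 0.0, 0.0, 1.0]] ['frame', 'K', 'cam_to_world']
{'clock': 0.15, 'joint_pos': array([ 1.08285572,  0.53701137, -0.00444462,  1.53861264,  0.00261526,
        1.06728799, -0.07123984]), 'qvel': array([-6.49514796e-07, -3.17797488e-03,  1.20134807e-04, -1.65183614e-03,
       -5.26082009e-04, -6.13175114e-04, -5.30482176e-04]), 'tau': array([ 5.43545630e-04, -5.71331978e+01,  9.91256386e-01, -2.51829833e+01,
       -5.61923278e-02,  1.52137759e-02,  1.38209357e-04]), 'tcp_pos': array([ 0.26598832, -0.59282148,  0.40404076]), 'orientation': array([-6.28687535e-04,  9.77844301e-01,  2.09332490e-01, -1.90202931e-04]), 'ft_force': array([ 0.61173956,  0.14680735, -0.09821669]), 'torque': array([-0.0220866 ,  0.04096084,  0.03296101]), 'finger_force': 0.0, 'grip_width': 1.0014091339794187}
```

View pics/top0.png

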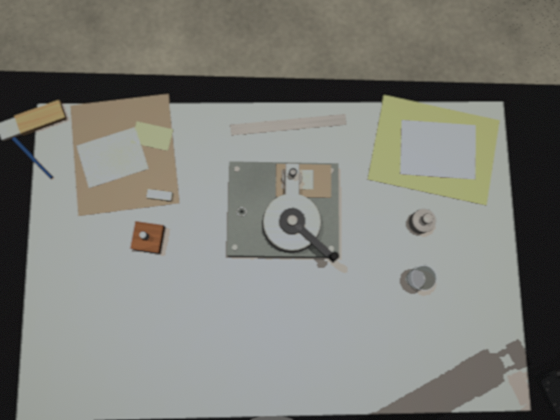

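View pics/scene0.png

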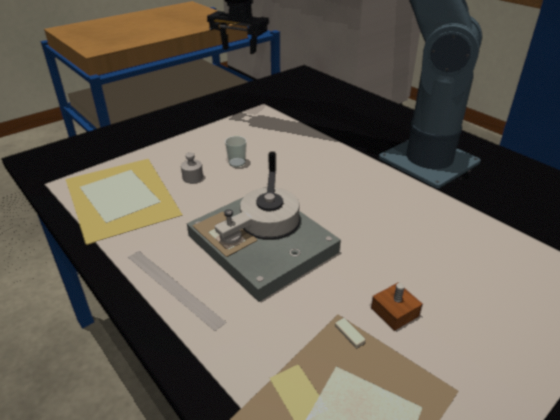

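The top view shows the press (columns 227–340, rows 162–258) with the socket near (242,211), drum near (292,222) and lever post near (333,257). The holder and pin are near (148,237). The scene view agrees. Next I'll refine these positions on an enlarged crop.

```bash
cat > h.py <<'E'
import numpy as np,cv2,pickle
def ray(s,u,v,fish=False):
    K=s["K"];x=(u-K[0,2])/K[0,0];y=(v-K[1,2])/K[1,1]
    if fish:
        r=np.hypot(x,y); d=np.array([x*np.sin(r)/r,-y*np.sin(r)/r,-np.cos(r)]) if r>0 else np.array([0,0,-1.])
    else: d=np.array([x,-y,-1.])
    T=s["cam_to_world"]; return T[:3,3],T[:3,:3]@d
def plane(s,u,v,z,fish=False):
    o,d=ray(s,u,v,fish); return (o+d*(z-o[2])/d[2])
def proj(s,p):
    T=s["cam_to_world"];c=T[:3,:3].T@(np.array(p)-T[:3,3]);K=s["K"]
    return K[0,0]*c[0]/-c[2]+K[0,2],K[1,1]*-c[1]/-c[2]+K[1,2]
def fproj(s,p):
    T=s["cam_to_world"];c=T[:3,:3].T@(np.array(p)-T[:3,3]);K=s["K"]
    h=np.hypot(c[0],c[1]);a=np.arctan2(h,-c[2])
    return K[0,0]*a*c[0]/h+K[0,2],K[1,1]*a*-c[1]/h+K[1,2]
E
python3 - <<'E'
from h import *
d=pickle.load(open("s0.pkl","rb"));t=d["top"];s=d["scene"]
f=t["frame"]
a=cv2.resize(f[150:275,215:350],None,fx=4,fy=4,interpolation=cv2.INTER_CUBIC)
b=cv2.resize(f[210:265,122:177],None,fx=4.5,fy=4.5,interpolation=cv2.INTER_CUBIC)
im=np.zeros((500,790,3),np.uint8);im[:,:540]=a;im[:248,540:788]=b
g=s["frame"][275:330,365:420];im[250:498,540:788]=cv2.resize(g,(248,248),interpolation=cv2.INTER_CUBIC)
im=np.clip(im*1.6,0,255).astype(np.uint8)
cv2.imwrite("pics/crop1.png",im)
g=cv2.cvtColor(f,cv2.COLOR_BGR2GRAY)
m=(g>60)&(g<120); # base
hsv=cv2.cvtColor(f,cv2.COLOR_BGR2HSV)
m=((hsv[...,0]<15)&(hsv[...,1]>120)).astype(np.uint8);m[:, :122]=0;m[:,180:]=0;m[:210]=0;m[270:]=0
print(f[245,140],f[200,250],cv2.minAreaRect(cv2.findNonZero(m)))
for n,u,v,z in [("socket",242,211,.04),("drum",292,222,.09),("post",333,257,.152),("pin",145,236,.078),("holder",148,238,.038)]: print(n,plane(t,u,v,z).round(4))
E
```

```text
[ 59  90 138] [115 122 118] ((147.27999877929688, 237.0399932861328), (28.849958419799805, 26.870058059692383), 8.13010311126709)
socket [0.6142 0.0847 0.04  ]
drum [ 0.5812 -0.0396  0.09  ]
post [ 0.4933 -0.1315  0.152 ]
pin [0.5426 0.3141 0.078 ]
holder [0.5423 0.3162 0.038 ]
```

View pics/crop1.png

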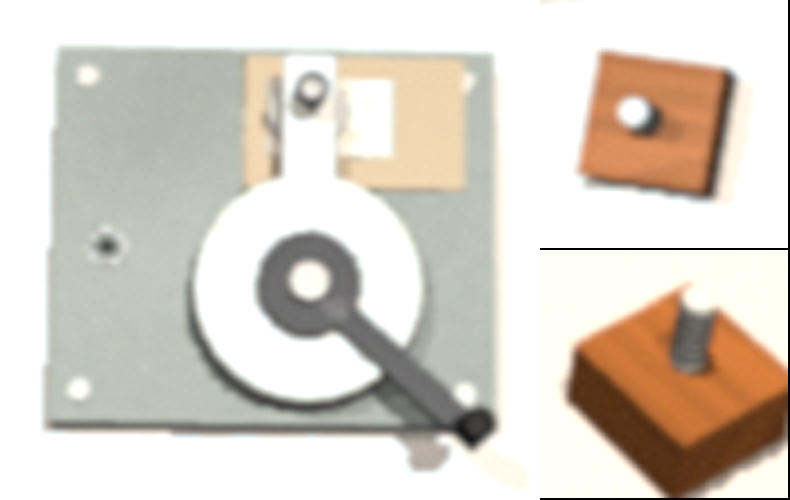

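```bash
cat >> h.py <<'E'
from scipy.spatial.transform import Rotation as R
def need(p,yaw=None):
    """tool shift from measured pose to TCP world p; yaw = wanted world angle of tool y"""
    from rig import manip, optics, workorder
    o=manip.get_obs();q=o["orientation"];M=R.from_quat([*q[1:],q[0]]).as_matrix()
    d=M.T@(np.array(p)-o["tcp_pos"]);a=np.arctan2(M[1,1],M[0,1])
    tz=0 if yaw is None else -((yaw-a+np.pi)%(2*np.pi)-np.pi)
    print("tcp",o["tcp_pos"].round(4),"need",d.round(4),"turn",round(tz,3),"n",np.linalg.norm(d)/.0625,"tilt",M[:,2].round(3))
E
python3 - <<'E'
from h import *
d=pickle.load(open("s0.pkl","rb"));t=d["top"];s=d["scene"]
for n,u,v,z in [("socket",241.1,210.6,.04),("drum",291.6,221.8,.09),("post",333.4,256,.152),("pin",142.6,234.6,.078)]:
    p=plane(t,u,v,z); print(n,p.round(4),"in scene",np.round(proj(s,p),1))
need([.545,.318,.385],0)
E
```

```text
socket [0.6152 0.087  0.04  ] in scene [294.6 252.9]
drum [ 0.5817 -0.0386  0.09  ] in scene [270.6 203.2]
post [ 0.4956 -0.1324  0.152 ] in scene [273.6 152.9]
pin [0.5459 0.3201 0.078 ] in scene [400.6 284.9]
tcp [ 0.266  -0.5928  0.404 ] need [ 0.6274 -0.7167  0.0199] turn -1.149 n 15.244615244356236 tilt [-0.001  0.001 -1.   ]
```

```bash
R="0"; python3 steer.py '0.314 -0.358 0 -1.149;0.314 -0.358 0 -1.149;0.314 -0.358 0 -1.149;0.314 -0.358 0 -1.149;0.314 -0.358 0 -1.149;0.314 -0.358 0 -1.149;0.314 -0.358 0 -1.149;0.314 -0.358 0 -1.149' 1.0; python3 -c "
from h import *;need([.5455,.312,.365],0)"
```

```text
clock: 1.15
tcp_pos: [0.4064, -0.135, 0.4048]
orientation: [0.0, 0.706, 0.708, 0.0]
ft_force: [0.0, 0.1, 0.9]
grip_width: 0.999
finger_force: 0.0
tcp [ 0.4064 -0.135   0.4048] need [0.4465 0.1406 0.0399] turn 0.003 n 7.517171925649749 tilt [ 0.  0. -1.]
```

```bash
python3 steer.py '0.447 0.141 0.02;0.447 0.141 0.02 0;0.447 0.141 0.02 0;0.447 0.141 0.02 0;0.447 0.141 0.04 0;0.447 0.141 0.04 0;0.447 0.141 0.04 0;0.447 0.141 0.04 0' || python3 steer.py '0.447 0.141 0.02 0;0.447 0.141 0.02 0;0.447 0.141 0.02 0;0.447 0.141 0.02 0;0.447 0.141 0.04 0;0.447 0.141 0.04 0;0.447 0.141 0.04 0;0.447 0.141 0.04 0'
python3 - <<'E'
from h import *
from rig import manip, optics, workorder
s=optics.snapshot("wrist");o=manip.get_obs();pickle.dump((s,o),open("w1.pkl","wb"))
cv2.imwrite("pics/w1.png",np.clip(s["frame"]*1.5,0,255).astype(np.uint8))
need([.5455,.3185,.210],0); print(fproj(s,[.5459,.3201,.078]))
E
```

```text
clock: 2.15
tcp_pos: [0.5467, 0.3126, 0.3638]
orientation: [-0.001, 0.706, 0.708, 0.0]
ft_force: [0.1, 0.0, 0.2]
grip_width: 0.997
finger_force: 0.0
tcp [0.5465 0.3156 0.3636] need [ 0.0022 -0.0008  0.1536] turn 0.005 n 2.457980057575452 tilt [-0.001  0.004 -1.   ]
(np.float64(280.7237259567245), np.float64(204.06447039202814))Traceback (most recent call last):
  File "steer.py", line 5, in <module>
    connect(sys.argv[1:4])
    ~~~~~~~^^^^^^^^^^^^^^^
ValueError: setting an array element with a sequence. The requested array has an inhomogeneous shape after 1 dimensions. The detected shape was (8,) + inhomogeneous part.
```

View pics/w1.png

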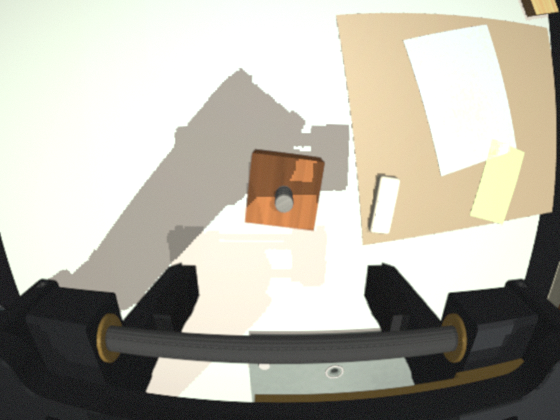

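The wrist view shows the pin top at about (284,201) on the holder, with the socket ring at about (335,371), partly behind the gripper.

Run:
```python
from h import *
s,o=pickle.load(open("w1.pkl","rb"));f=s["frame"]
hsv=cv2.cvtColor(f,cv2.COLOR_BGR2HSV)
m=((hsv[...,1]<60)).astype(np.uint8);m[:185]=0;m[222:]=0;m[:,:265]=0;m[:,:]*=1;m[:,305:]=0
n,l,st,c=cv2.connectedComponentsWithStats(m)
for i in range(1,n):
    if st[i,4]>30: print(st[i],c[i],plane(s,*c[i],.078,True).round(4))
print("pin",plane(s,284,203,.078,True), "sock",plane(s,335,371.5,.04,True))
print(hsv[190:216:3,284].tolist())
```

```text
[275 186  18  26 376] [283.48670213 198.94148936] [0.5482 0.3246 0.078 ]
pin [0.54867247 0.32104765 0.078     ] sock [0.61679609 0.08583275 0.04      ]
[[30, 5, 51], [45, 9, 56], [26, 15, 117], [23, 19, 118], [26, 17, 121], [33, 20, 117], [27, 20, 116], [20, 27, 115], [12, 154, 149]]
```

```bash
python3 steer.py '0.005 0.001 0.06 0.003;0.005 0.001 0.1 0.003;0.005 0.001 0.12 0.003;0.005 0.001 0.12 0.003'; python3 -c "
from h import *;need([.5475,.3205,.210],0)"
```

```text
clock: 2.7
tcp_pos: [0.5478, 0.3137, 0.2439]
orientation: [-0.0, 0.708, 0.706, -0.001]
ft_force: [0.6, -0.2, 1.2]
grip_width: 1.0
finger_force: 0.0
tcp [0.5478 0.3137 0.2439] need [ 0.0068 -0.0002  0.0339] turn -0.003 n 0.5529157572171465 tilt [-0.002 -0.001 -1.   ]
```

```bash
python3 steer.py '0.007 0 0 0;0.007 0 0.02 0;0.007 0 0.033 0;0.007 0 0.033 0'; python3 -c "
from h import *;need([.5475,.3205,.210],0)"
```

```text
clock: 3.2
tcp_pos: [0.5475, 0.3206, 0.2101]
orientation: [-0.0, 0.708, 0.706, -0.001]
ft_force: [-0.3, -0.7, -0.6]
grip_width: 0.997
finger_force: 0.0
tcp [0.5475 0.3206 0.2101] need [-0.0001  0.      0.0001] turn -0.003 n 0.0018285315180352705 tilt [-0.002 -0.002 -1.   ]
```

```bash
python3 steer.py '0 0 0 0;0 0 0 0;0 0 0 0;0 0 0 0;0 0 0 0;0 0 0 0;0 0 0 0;0 0 0 0' 0.0; python3 steer.py '0 0 0 0;0 0 0 0;0 0 -0.03 0;0 0 -0.08 0;0 0 -0.08 0;0 0 -0.08 0'
python3 - <<'E'
from h import *
from rig import manip, optics, workorder
s=optics.snapshot("wrist");o=manip.get_obs();pickle.dump((s,o),open("w2.pkl","wb"))
cv2.imwrite("pics/w2.png",cv2.resize(np.clip(s["frame"][180:,150:430]*1.8,0,255).astype(np.uint8),None,fx=2.5,fy=2.5))
need([.616,.0865,.29],0)
E
```

```text
clock: 4.2
tcp_pos: [0.5481, 0.3212, 0.2117]
orientation: [0.0, 0.708, 0.706, 0.0]
ft_force: [-0.1, 1.2, -0.6]
grip_width: 0.171
finger_force: 30.0
clock: 4.95
tcp_pos: [0.5478, 0.3208, 0.2911]
orientation: [0.0, 0.708, 0.706, -0.0]
ft_force: [-1.6, -0.7, -1.1]
grip_width: 0.171
finger_force: 30.0
tcp [0.5476 0.3207 0.2905] need [-0.234   0.0691  0.0007] turn -0.003 n 3.903122126470925 tilt [-0.002 -0.001 -1.   ]
```

View pics/w2.png

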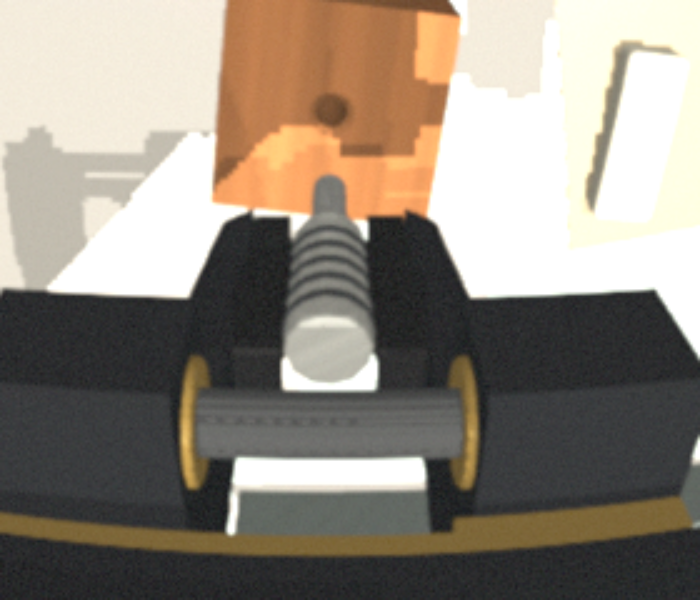

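The pin is held upright. Its tip is near crop (330,181) and the empty hole near (331,108).

Run:
```python
from h import *
s,o=pickle.load(open("w2.pkl","rb"))
c=lambda x,y:(150+(x+.5)/2.5-.5,180+(y+.5)/2.5-.5)
zt=o["tcp_pos"][2]-.2117+.008
print(o["tcp_pos"],zt,"hole",plane(s,*c(331,108),.038,True),"tip",plane(s,*c(330,182),zt,True),"top",plane(s,*c(329,350),zt+.07,True),"expect tcp axis top/tip",fproj(s,[*o["tcp_pos"][:2],zt]))
```

```text
[0.54758973 0.32065604 0.29045974] 0.08675973963003125 hole [0.548315   0.32229792 0.038     ] tip [0.54791119 0.31995223 0.08675974] top [0.54760651 0.32007363 0.15675974] expect tcp axis top/tip (np.float64(281.1783041870847), np.float64(251.46865829045328))
```

```bash
python3 steer.py '-0.235 0.068 0 -0.003;-0.235 0.068 0 -0.003;-0.235 0.068 0 -0.003;-0.235 0.068 0 -0.003;-0.235 0.068 0.01 -0.003;-0.235 0.068 0.015 -0.003;-0.235 0.068 0.015 -0.003;-0.235 0.068 0.015 -0.003';  python3 - <<'E'
from h import *
from rig import manip, optics, workorder
s=optics.snapshot("wrist");o=manip.get_obs();pickle.dump((s,o),open("w3.pkl","wb"))
im=cv2.resize(np.clip(s["frame"][190:310,210:350]*1.8,0,255).astype(np.uint8),None,fx=5,fy=5)
cv2.imwrite("pics/w3.png",im)
need([.616,.086,.276],0)
print(fproj(s,[.616,.086,.04]),fproj(s,[*o["tcp_pos"][:2],.04]))
E
```

```text
clock: 6.0
tcp_pos: [0.615, 0.0877, 0.2767]
orientation: [-0.0, 0.706, 0.708, 0.0]
ft_force: [-0.2, 1.0, 0.1]
grip_width: 0.17
finger_force: 30.0
tcp [0.6151 0.0873 0.2769] need [-0.0013  0.0009  0.0009] turn 0.002 n 0.029579156537831545 tilt [ 0.  0. -1.]
(np.float64(282.7487747626735), np.float64(235.1317510598108)) (np.float64(281.469231109), np.float64(233.36915555473982))
```

View pics/w3.png

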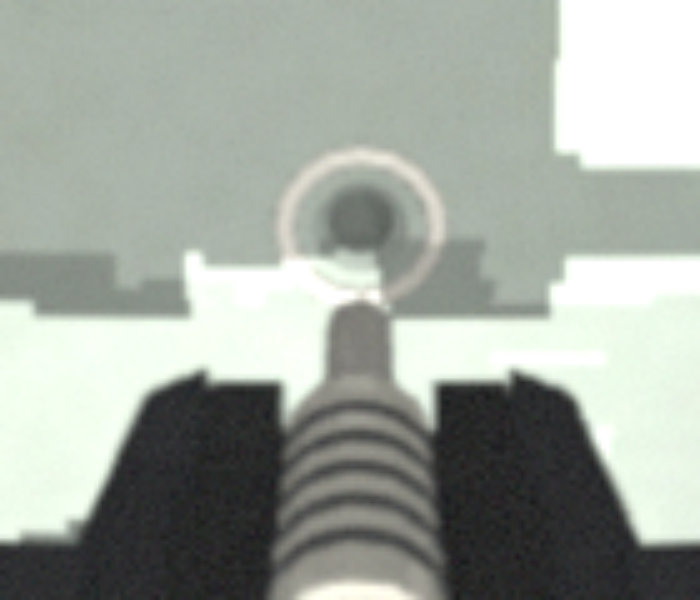

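The ring centre is at crop (361,225) and the pin tip at (360,300). The pin is aligned in x and needs about 1.2 mm toward −y.

```bash
python3 steer.py '-0.0012 0 0 0.002;-0.0012 0 0.015 0.002;-0.0012 0 0.03 0.002;-0.0012 0 0.034 0.002;-0.0012 0 0.037 0.002;-0.0012 0 0.04 0.002';python3 -c "
from h import *;need([.615,.086,.2137],0)"
```

```text
clock: 6.8
tcp_pos: [0.6154, 0.0852, 0.2368]
orientation: [-0.0, 0.708, 0.707, 0.0]
ft_force: [-0.8, 1.0, 0.7]
grip_width: 0.17
finger_force: 30.0
tcp [0.6154 0.0852 0.2368] need [ 0.0008 -0.0004  0.0231] turn -0.002 n 0.36971252723372583 tilt [ 0.001  0.001 -1.   ]
```

```bash
python3 steer.py '0.0002 0 0.006 0;0.0002 0 0.012 0;0.0002 0 0.018 0;0.0002 0 0.021 0;0.0002 0 0.024 0;0.0002 0 0.024 0';python3 -c "
from h import *;need([.615,.086,.2137],0)"
```

```text
clock: 7.55
tcp_pos: [0.6154, 0.0856, 0.2136]
orientation: [0.0, 0.708, 0.707, 0.0]
ft_force: [-2.3, 2.8, 7.7]
grip_width: 0.17
finger_force: 30.0
tcp [0.6154 0.0856 0.2136] need [ 0.0004 -0.0004 -0.0001] turn -0.002 n 0.009613879567345746 tilt [ 0.  0. -1.]
```

```bash
python3 steer.py '0 0 0.001 0;0 0 0.001 0'; python3 steer.py '0 0 0 0;0 0 0 0;0 0 0 0;0 0 -0.05 0;0 0 -0.11 0;0 0 -0.12 0;0 0 -0.12 0' 0.5;  python3 - <<'E'
from h import *
from rig import manip, optics, workorder
s=optics.snapshot("wrist");t=optics.snapshot("top");pickle.dump((s,t),open("w4.pkl","wb"))
a=cv2.resize(np.clip(s["frame"][170:270,220:340]*1.8,0,255).astype(np.uint8),None,fx=3.2,fy=3.2)
b=cv2.resize(np.clip(t["frame"][150:275,215:350]*1.6,0,255).astype(np.uint8),(384,355))
cv2.imwrite("pics/w4.png",np.vstack([a,b])[:600])
P=np.array([.5817,-.0386]);G=np.array([.4956,-.1324]);v=G-P;print("len",np.hypot(*v),"ang",np.arctan2(v[1],v[0]))
need([*G,.34],np.arctan2(v[1],v[0])+np.pi/2)
E
```

```text
clock: 7.8
tcp_pos: [0.6154, 0.0857, 0.2135]
orientation: [0.0, 0.708, 0.707, 0.0]
ft_force: [-5.4, 2.1, 16.1]
grip_width: 0.174
finger_force: 30.0
clock: 8.68
tcp_pos: [0.6154, 0.0846, 0.3319]
orientation: [0.0, 0.708, 0.706, 0.0]
ft_force: [0.0, -0.8, -0.9]
grip_width: 0.5
finger_force: 0.0
len 0.12732497791085612 ang -2.3134190421820526
tcp [0.6147 0.0845 0.33  ] need [-0.2172 -0.1187 -0.0095] turn 0.74 n 3.962676897439234 tilt [-0.003 -0.001 -1.   ]
```

View pics/w4.png

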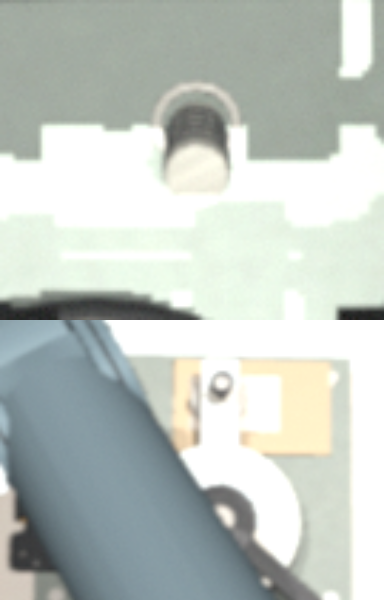

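The pin stands in the socket with its shoulder at the steel ring. Next is the lever post.

```bash
python3 steer.py '0 0 -0.03 0.1;-0.22 -0.12 -0.03 0.74;-0.22 -0.12 -0.03 0.74;-0.22 -0.12 -0.03 0.74;-0.22 -0.12 -0.03 0.74;-0.22 -0.12 -0.03 0.74;-0.22 -0.12 -0.03 0.74;-0.22 -0.12 -0.03 0.74' 0.6
python3 - <<'E'
from h import *
from rig import manip, optics, workorder
s=optics.snapshot("wrist");pickle.dump(s,open("w5.pkl","wb"))
a=np.clip(s["frame"]*1.6,0,255).astype(np.uint8)
cv2.imwrite("pics/w5.png",a)
need([.4942,-.1344,.277],-.743);print(fproj(s,[.4942,-.1344,.152]))
E
```

```text
clock: 9.78
tcp_pos: [0.4954, -0.1332, 0.3611]
orientation: [-0.001, 0.915, 0.404, -0.0]
ft_force: [0.2, 0.8, 0.7]
grip_width: 0.599
finger_force: 0.0
tcp [ 0.4955 -0.1333  0.3613] need [-0.0017 -0.0001  0.0843] turn 0.004 n 1.3489594543527696 tilt [-0.     0.001 -1.   ]
(np.float64(281.3790996376888), np.float64(250.96576934065004))
```

View pics/w5.png

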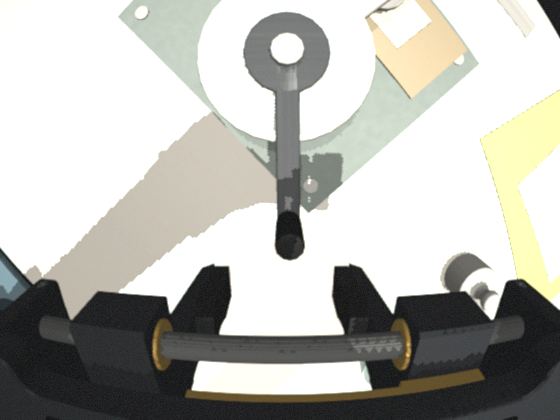

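The post's top is at about (291,245) and is offset to the right of the finger midpoint.

Run:
```python
from h import *
s=pickle.load(open("w5.pkl","rb"))
g=cv2.cvtColor(s["frame"],cv2.COLOR_BGR2GRAY);print(g[245,260:320:3].tolist(),g[205:270:3,291].tolist())
p=plane(s,290.5,246,.152,True);P=np.array([.582,-.0386]);v=p[:2]-P;print(p,np.hypot(*v),np.arctan2(v[1],v[0]), plane(s,287.5,48,.105,True))
need([*p[:2],.277],np.arctan2(v[1],v[0])+np.pi/2)
```

```text
[176, 177, 176, 176, 176, 58, 25, 25, 25, 25, 26, 27, 37, 36, 30, 158, 182, 186, 181, 180] [55, 58, 34, 20, 18, 15, 20, 20, 19, 15, 30, 26, 26, 25, 28, 22, 23, 29, 65, 177, 177, 176]
[ 0.50076228 -0.13573443  0.152     ] 0.1266280605307074 -2.267308310785483 [ 0.58687724 -0.03899595  0.105     ]
tcp [ 0.4955 -0.1333  0.3613] need [0.0017 0.0056 0.0843] turn -0.043 n 1.351930085558085 tilt [-0.     0.001 -1.   ]
```

```bash
python3 steer.py '0 0.005 0 -0.035;0 0.005 0.03 -0.035;0 0.005 0.06 -0.035;0 0.005 0.084 -0.035;0 0.005 0.084 -0.035'; python3 steer.py '0 0 0 0;0 0 0 0;0 0 0 0;0 0 0 0;0 0 0 0;0 0 0 0' 0.0;python3 -c "
from h import *;need([.499,-.136,.277],-.71)"
```

```text
clock: 10.45
tcp_pos: [0.4982, -0.1378, 0.2763]
orientation: [-0.001, 0.908, 0.419, -0.001]
ft_force: [0.3, 0.8, 0.1]
grip_width: 0.605
finger_force: 0.0
clock: 11.2
tcp_pos: [0.4984, -0.1379, 0.2782]
orientation: [-0.0, 0.908, 0.419, -0.0]
ft_force: [-2.8, 2.3, 5.2]
grip_width: 0.213
finger_force: 30.0
tcp [ 0.4984 -0.1379  0.2782] need [ 0.0018 -0.0007  0.0012] turn 0.003 n 0.036832100758279036 tilt [-0.001  0.    -1.   ]
```

```bash
cat > lg.py <<'E'
from h import *
from rig import manip, optics, workorder
o=manip.get_obs();p=o["tcp_pos"]-[.582,-.0386,0];a=np.arctan2(p[1],p[0]);t=np.array([np.sin(a),-np.cos(a)])
th=(-2.2708-a+np.pi)%(2*np.pi)-np.pi
f=o["ft_force"];n=p[:2]/np.hypot(*p[:2])
print("t%.2f th %.3f r %.4f push %.1f rad %.1f fz %.1f z %.4f grip %.0f"%(o["clock"],th,np.hypot(*p[:2]),-f[:2]@t,f[:2]@n,f[2],o["tcp_pos"][2],o["finger_force"]))
E
python3 lg.py
for i in 1 2 3 4 5 6 7 8; do python3 steer.py '0.0001 -0.0039 0 0.03;0.0001 -0.0039 0 0.03' >/dev/null; python3 lg.py; done
```

```text
t11.20 th 0.000 r 0.1298 push -3.6 rad 0.1 fz 5.2 z 0.2782 grip 30
t11.45 th 0.022 r 0.1298 push 3.4 rad 0.3 fz 2.6 z 0.2783 grip 30
t11.70 th 0.055 r 0.1297 push 3.8 rad 1.1 fz 4.0 z 0.2782 grip 30
t11.95 th 0.087 r 0.1296 push 3.7 rad 1.8 fz 6.5 z 0.2782 grip 30
t12.20 th 0.117 r 0.1295 push 3.0 rad 0.2 fz 5.8 z 0.2782 grip 30
t12.45 th 0.146 r 0.1294 push 3.5 rad -0.2 fz 5.6 z 0.2782 grip 30
t12.70 th 0.173 r 0.1294 push 7.1 rad 0.8 fz 3.6 z 0.2782 grip 30
t12.95 th 0.203 r 0.1293 push 6.3 rad 1.9 fz 3.7 z 0.2782 grip 30
t13.20 th 0.236 r 0.1292 push 3.7 rad 0.4 fz 4.6 z 0.2782 grip 30
```

```bash
for i in 1 2 3 4 5 6 7 8 9 10 11 12 13 14; do python3 steer.py '0.0001 -0.0026 0 0.02;0.0001 -0.0026 0 0.02' >/dev/null; python3 lg.py; done
```

```text
t13.45 th 0.257 r 0.1291 push 3.2 rad 0.5 fz 7.9 z 0.2782 grip 30
t13.70 th 0.279 r 0.1290 push 3.8 rad 0.7 fz 6.6 z 0.2782 grip 30
t13.95 th 0.299 r 0.1289 push 3.8 rad 1.5 fz 8.1 z 0.2781 grip 30
t14.20 th 0.318 r 0.1289 push 4.4 rad 0.8 fz 6.5 z 0.2782 grip 30
t14.45 th 0.338 r 0.1288 push 3.6 rad 1.6 fz 7.8 z 0.2782 grip 30
t14.70 th 0.358 r 0.1288 push 3.4 rad 0.6 fz 7.0 z 0.2781 grip 30
t14.95 th 0.378 r 0.1287 push 3.7 rad 0.4 fz 6.6 z 0.2781 grip 30
t15.20 th 0.397 r 0.1287 push 4.9 rad 0.2 fz 7.5 z 0.2781 grip 30
t15.45 th 0.415 r 0.1286 push 5.4 rad 1.3 fz 5.9 z 0.2781 grip 30
t15.70 th 0.433 r 0.1286 push 6.4 rad 0.6 fz 6.0 z 0.2782 grip 30
t15.95 th 0.453 r 0.1285 push 7.4 rad 0.5 fz 5.1 z 0.2782 grip 30
t16.20 th 0.473 r 0.1285 push 6.8 rad 0.6 fz 6.7 z 0.2782 grip 30
t16.45 th 0.496 r 0.1284 push 5.9 rad 0.1 fz 7.3 z 0.2781 grip 30
t16.70 th 0.519 r 0.1283 push 4.1 rad 1.7 fz 8.6 z 0.2781 grip 30
```

```bash
for i in 1 2 3 4 5 6 7 8 9 10 11 12 13; do python3 steer.py '0.0001 -0.0026 0 0.02;0.0001 -0.0026 0 0.02' >/dev/null; python3 lg.py; done
```

```text
t16.95 th 0.542 r 0.1282 push 3.1 rad 1.9 fz 9.5 z 0.2781 grip 30
t17.20 th 0.562 r 0.1282 push 2.7 rad 2.7 fz 9.5 z 0.2781 grip 30
t17.45 th 0.581 r 0.1282 push 3.2 rad 1.7 fz 9.8 z 0.2781 grip 30
t17.70 th 0.601 r 0.1281 push 4.5 rad 1.0 fz 9.5 z 0.2781 grip 30
t17.95 th 0.621 r 0.1281 push 4.1 rad 2.3 fz 9.1 z 0.2781 grip 30
t18.20 th 0.641 r 0.1280 push 4.3 rad 1.5 fz 9.8 z 0.2781 grip 30
t18.45 th 0.661 r 0.1280 push 4.4 rad 2.0 fz 10.4 z 0.2781 grip 30
t18.70 th 0.678 r 0.1279 push 6.6 rad 1.9 fz 10.0 z 0.2781 grip 30
t18.95 th 0.696 r 0.1279 push 6.1 rad 1.8 fz 10.1 z 0.2781 grip 30
t19.20 th 0.716 r 0.1279 push 8.3 rad 2.9 fz 9.6 z 0.2781 grip 30
t19.45 th 0.736 r 0.1278 push 8.3 rad 2.4 fz 11.1 z 0.2781 grip 30
t19.70 th 0.758 r 0.1278 push 6.9 rad 2.3 fz 11.1 z 0.2781 grip 30
t19.95 th 0.782 r 0.1277 push 3.6 rad 3.0 fz 11.9 z 0.2781 grip 30
```

Third crest passed at about 0.76. I'll go to about 0.84, the middle of the dip.

```bash
for i in 1 2 3; do python3 steer.py '0.0001 -0.0026 0 0.02;0.0001 -0.0026 0 0.02' >/dev/null; python3 lg.py; done; python3 steer.py '0 0 0 0;0 0 0 0;0 0 0 0;0 0 0 0' >/dev/null; python3 lg.py
python3 - <<'E'
from h import *
from rig import manip, optics, workorder
s=optics.snapshot("wrist");c=optics.snapshot("scene")
a=cv2.resize(np.clip(c["frame"][130:300,180:350]*1.6,0,255).astype(np.uint8),(400,400),interpolation=cv2.INTER_CUBIC)
b=cv2.resize(np.clip(s["frame"]*1.6,0,255).astype(np.uint8),(400,300))
im=np.zeros((400,800,3),np.uint8);im[:,:400]=a;im[:300,400:]=b;cv2.imwrite("pics/f.png",im)
E
```

```text
t20.20 th 0.807 r 0.1277 push 3.2 rad 3.5 fz 12.6 z 0.2780 grip 30
t20.45 th 0.827 r 0.1276 push 2.6 rad 2.4 fz 13.3 z 0.2780 grip 30
t20.70 th 0.846 r 0.1276 push 4.7 rad 3.0 fz 12.6 z 0.2780 grip 30
t21.20 th 0.845 r 0.1276 push 4.8 rad 1.8 fz 12.6 z 0.2780 grip 30
```

View pics/f.png

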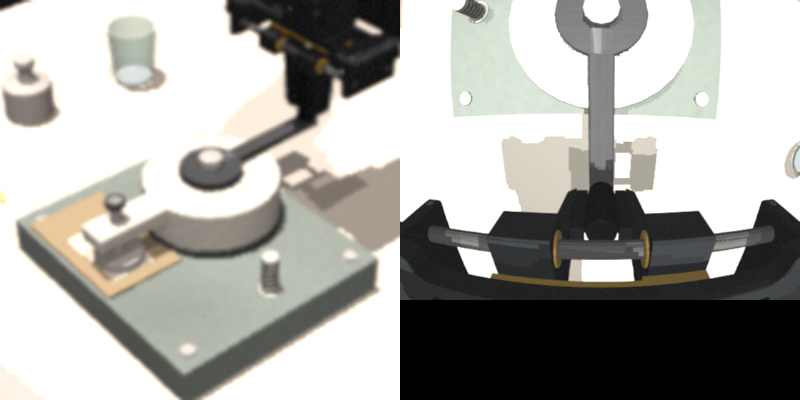

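The pin sits on the base at crop (268,272), the post is held between the fingers, and the foot is down. I'm handing the job in.

```bash
python3 -c "
from rig import manip, optics, workorder
print(workorder.finish_job())"
```

```text
the job is handed in; nothing more can be done
None
```

I seated the pin in the socket, swung the lever past exactly three clicks and handed the job in at about 21 s, still gripping the lever about 0.09 rad past the third crest; no verdict came back.

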